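# Put the loaned pot back in its shelf corner and zero its days-out dial

## Robot

A 6-joint arm with a two-finger parallel gripper is mounted at the origin on the work surface. World frame = base frame: x ahead of the robot, y to its left, z up, the work surface at z = 0. Lengths are in m, angles in degrees, forces in N, time in s.
With the tool pointing down it reaches from about 0.4 to 0.825 m from the base axis. Payload 7 kg.
Tool frame: the origin (TCP) lies midway between the tips of the shut fingers; the grasp point (between the pads) lies 19 mm behind it; z points along the fingers, y is the line along which they close (so a half turn about z gives the same grasp; the last joint's range is limited). The gripper opens to 88 mm and grips with 3 to 60 N. Pads are 19 mm wide; open, the fingers measure 130 mm over their backs; the gripper's body (78 mm by 193 mm) begins 47 mm behind the grasp point.
Start: joints at [-49.555, 20.546, 0.682, 0, -70.136, -16.507], TCP at [0.274, -0.617, 0.227] pointing down, gripper open.
Joint ranges: [-176.03, 176.03], [-82.01, 121.73], [-58.28, 71.71], [-173.87, 95.51], [-174.79, -0.11], [-173.66, 173.66]. Speed limits (degrees/s): [136.94, 136.94, 172.46, 180, 180, 180].

## Interface

Orientations are given as [roll, pitch, yaw] about the fixed x, y, z axes, in that order (R = Rz(yaw) Ry(pitch) Rx(roll)).
In Python, from plant import get_state, optics, order gives the robot as it stands. The module is installed in compiled form; this text tells all that it offers.
- The arm moves only by the tool send_rows, never from a script. Its argument "moves" is a list of rows, each an object with "slide": the shift along the tool's x, y, z as a fraction of full scale, a list of three; "turn": the turn about the tool's z as a fraction of full scale; "gripper": the opening, from 0 (shut) to 1 (fully open). A call has exactly 5 rows; each row is the pose to reach, as a shift and turn from the pose commanded when the call began, along the tool's axes at that moment; what a row does not reach only later rows make up. Full scale, the value 1, is 150 mm for a shift and 90 degrees for a turn. A row lasts 1/12 s, in which the tool goes at most 41.7 mm and 7.16 degrees, less where a joint would pass 70% of its speed; a pose out of reach is approached as far as the arm can. A call with a number of a shift or a turn outside -1 to 1 is refused whole. A call with a gripper value outside its range is refused whole. The fingers move at their own pace and stop on an object; "newtons" is the grip in N (left out, the last holds). Time passes only in rows, so rows that repeat a pose let the fingers close, or fill a call up. It gives the time, the measured TCP pose, the force, the opening and the grip force at its end, in the units of the state.
- get_state(): the state, without advancing time (a new reading comes with each control period).
- optics.capture(name): name is "scene" or "top" or "wrist"; returns a dict with "img" (420x560x3 uint8, red, green, blue), "intrinsics" (3x3 intrinsics, pixels), "dist" ([k1, k2, p1, p2, k3] as OpenCV has them; the pictures are not rectified), "origin" and "attitude" of the camera in the world. Camera axes: x right, y down, z forward; pixel columns grow to the right and rows downward; lengths in m; the calibration is good to about 2 mm. A picture is of the moment at which its call begins. There is no depth.
- order.close_job(): hands the job in; it is judged then, once.
Trained networks look in the newest picture that a camera, given by its name, has taken for a name from the list of things; names that differ only in an ending like _2 or _b are one class to them, and where a whole thing is asked for, a point or a joint stands for the part that bears it (a point fixed in the world has none). Each returns a list of dicts, best first, with "p" (0 to 1); they miss things now and then, are a little off and sometimes report something else, mostly with a low value. They report only what shows in the picture. A call takes as long as a camera call. They do not tell look-alikes from the thing itself.
- optics.look_for(camera, name): "location" ([x, y, z] in m, in world coordinates, good to about 4 mm: the middle of the surface that is visible of it).
The state is a dict: "time_s": time; "joints": joint angles; "qd": joint speeds; "joint_torque": joint torques, N m; "tcp_pos": TCP position; "eef_rot": TCP orientation; "contact_force": force on the tool from outside, world axes, zero at the start; "moment": the same for the moment, N m; "gripper_width": finger opening in m; "gripper_force": force on a finger pad.
Only numpy, scipy, OpenCV 4.12 (cv2) and the standard library are available. Lean on these libraries where they do the work, as an engineer would, in place of code of your own. Each camera call takes 0.05 s, during which the arm holds its last target. There are 200 camera calls.

## Task

The aluminium pot is back from loan. Slide it, upright and never lifted off the shelf, into the corner made by the two wooden battens and press it home, firmly but without forcing it, so that it bears on both battens at once for a moment; only then turn the days-out dial anticlockwise all the way back to its zero stop. Leave the pot snug against both battens, and do not disturb the tyre levers, the awl or the cups.

Things in the scene. Friction and masses are not known exactly. Their poses are not given: they have to be found in the camera images.
- pot: Closed round aluminium pot with a flat screw-top lid, too wide to grasp: 104 mm diameter up to 50 mm height, lid 98 to 101 mm diameter, 70 mm tall over all, 0.3 to 0.65 kg. Origin: centre of its underside, z up.
- corner: Right-angled corner of two wooden battens fixed on the shelf (each 110 mm long, 18 thick, 40 high). Origin: on the shelf, where the pot's centre lies when it touches both battens. x points into the corner along the bisector: inner corner at x = +73.5 mm, y = 0; the inner faces run back from it at 45 degrees to x = -4 mm, y = +-78 mm. Open towards -x.
- batten_left: The batten on the +y side of the corner. Origin: middle of its underside, its x axis along its length.
- batten_right: The batten on the -y side of the corner. Origin: middle of its underside, its x axis along its length.
- dial: Days-out dial fixed on the shelf: grey disc 116 mm in diameter, 20 mm high, with tick marks, a black pointer knob and a steel stop pin (only a mark) just beyond the zero tick. Origin: centre of its underside, z up; the zero tick lies towards its -x axis.
- dial_knob (a joint): Angle of the dial's knob in rad: 0 at the zero stop, growing as the knob turns clockwise seen from above, up to 3.0. Its white pointer points to the dial's -x at 0, so the pointer's direction is the dial's yaw + pi - value. It stays where it is left and needs about 0.05 N m.
- dial_grip (a point): Point on the knob's axis at the height to grip, 52 mm above the shelf. The knob's grip is an upright bar through the axis, along the pointer: 68 mm long, 14 mm thick, top at 62 mm; a round 68 mm skirt below it ends at 28 mm above the shelf.
- lever_a: Grey plastic tyre lever lying flat, 165 mm long, 24 mm wide, 8 mm thick. Origin: underside, near its middle; x along it. To be left alone.
- lever_b: A second tyre lever like the first. To be left alone.
- awl: Wooden-handled awl lying flat: handle 100 mm long, 30 mm thick, then a 70 mm steel spike along +x. Origin: on the shelf below the middle of the handle. To be left alone.
- cups: Two green plastic cups stacked upright in one another, 76 mm rim diameter, 113 mm tall. Origin: centre of the underside. To be left alone.
Not all that is in view belongs to the job. Leave any purple or yellow look-alike of the pot alone.

How it is judged:
By the outcome, as a careful person would: the job done as asked, in the order asked, and still so for the second after the job is handed in, with the robot touching nothing.
It also fails if it takes over 70 s, if anything falls off the work surface, if the arm or the gripper's body presses on something with over 40 N, if the wrist force passes 120 N, or if a joint passes its speed limit or range.

## Working session

There is one attempt and no reset: what is moved stays moved. The work goes in short steps, Python scripts to look and compute and a tool call to move; the robot and the scene stay as the last step left them, time stands still between calls to the robot, and variables do not carry over. Pictures are saved under pics/ and viewed, at most 10 in all, crops included, and the job is handed in when it is done.

Besides the shell and the picture viewer there is one more tool, called after "Request:" as a command line: name --argument value ..., lists and objects as JSON in quotes. send_rows: Moves the arm, as the interface text tells. Shift numbers are shares of 150 mm and turn numbers shares of 90 degrees, none past 1 either way. Its arguments: {"type":"object","properties":{"moves":{"type":"array"},"newtons":{"type":"number"}},"required":["moves"]}

```bash
mkdir -p pics; cat > h.py <<'E'
import numpy as np, cv2, json
from plant import get_state, optics, order
def cap(n,f=None):
    c=optics.capture(n)
    if f: cv2.imwrite('pics/'+f,c['img'][:,:,::-1])
    return c
def R(c):
    a=np.array(c['attitude'],float)
    if a.shape==(3,3): return a
    from scipy.spatial.transform import Rotation as Ro
    return Ro.from_euler('xyz',a,degrees=True).as_matrix()
def ray(c,uv,z):
    p=cv2.undistortPoints(np.array(uv,float).reshape(-1,1,2),np.array(c['intrinsics']),np.array(c['dist'])).reshape(-1,2)
    d=np.c_[p,np.ones(len(p))]@R(c).T; o=np.array(c['origin'])
    return o+d*((z-o[2])/d[:,2])[:,None]
def proj(c,X):
    r=R(c).T; t=-r@np.array(c['origin'])
    return cv2.projectPoints(np.array(X,float).reshape(-1,1,3),cv2.Rodrigues(r)[0],t,np.array(c['intrinsics']),np.array(c['dist']))[0].reshape(-1,2)
E
python3 - <<'E'
from h import *
for n in ['top','scene']:
    c=cap(n,n+'1.png'); print(n,c['origin'],c['attitude'])
    for k in ['pot','corner','batten_left','batten_right','dial','dial_knob','lever_a','awl','cups']:
        for d in optics.look_for(n,k)[:4]: print(k,np.round(d['location'],3),round(d['p'],2),proj(c,d['location']).round())
print(get_state())
E
```

```text
top [ 0.42311057 -0.02948804  0.99443739] [-173.80043705   -0.22062373  -89.16634173]
pot [ 0.247 -0.25   0.071] 0.94 [[384. 338.]]
pot [ 0.447 -0.042  0.07 ] 0.93 [[290. 246.]]
pot [0.335 0.143 0.065] 0.75 [[206. 295.]]
pot [ 0.396 -0.223  0.072] 0.62 [[372. 270.]]
corner [0.674 0.172 0.044] 0.91 [[200. 147.]]
corner [ 0.625 -0.182  0.026] 0.7 [[350. 171.]]
batten_left [0.684 0.208 0.04 ] 0.95 [[185. 143.]]
batten_right [0.651 0.125 0.042] 0.55 [[220. 157.]]
batten_right [ 0.62  -0.183  0.018] 0.39 [[350. 174.]]
dial [ 0.623 -0.18   0.018] 0.58 [[349. 173.]]
dial_knob [ 0.624 -0.179  0.028] 0.97 [[349. 171.]]
lever_a [ 0.438 -0.445  0.006] 0.88 [[457. 251.]]
lever_a [ 0.48  -0.348  0.008] 0.62 [[418. 234.]]
lever_a [ 0.625 -0.18   0.028] 0.39 [[349. 171.]]
awl [0.451 0.412 0.026] 0.58 [[ 98. 241.]]
awl [ 0.619 -0.182  0.019] 0.26 [[350. 174.]]
cups [0.776 0.019 0.07 ] 0.95 [[265. 102.]]
scene [1.20881905 0.3919434  1.15445347] [-1.43855581e+02 -1.43580725e-01  1.22008299e+02]
pot [0.361 0.156 0.07 ] 0.92 [[359. 198.]]
pot [ 0.419 -0.216  0.073] 0.86 [[247. 161.]]
pot [ 0.269 -0.244 
[... 638 characters left out ...]
8. 196.]]
{'time_s': 1.0, 'joints': array([-4.95545138e+01,  2.05447203e+01,  6.83048267e-01, -7.59549903e-04,
       -7.01355636e+01, -1.65069234e+01]), 'qd': array([ 0.10977485,  0.06145521,  0.01504965, -0.02654003,  0.0353303 ,
        0.06491994]), 'joint_torque': array([-7.43180572e-04, -5.82393551e+01,  2.93304330e+01,  7.00278193e+00,
        1.23408821e-02, -3.36832488e-05]), 'tcp_pos': array([ 0.27387087, -0.61693   ,  0.22658567]), 'eef_rot': array([-1.79997553e+02,  1.47035316e-03, -1.56061695e+02]), 'contact_force': array([-0.39770149,  0.55293589, -0.99422494]), 'moment': array([-0.04827519,  0.00131775,  0.02262884]), 'gripper_force': 0.0, 'gripper_width': 0.08778764426866711}
```

```bash
python3 - <<'E'
import cv2
t=cv2.imread('pics/top1.png')
cv2.imwrite('pics/top1b.png',cv2.resize(t,(784,588),interpolation=cv2.INTER_CUBIC))
cv2.imwrite('pics/pots.png',cv2.resize(t[190:380,160:430],(800,563),interpolation=cv2.INTER_CUBIC))
E
```

```text
(no output)
```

View pics/top1b.png

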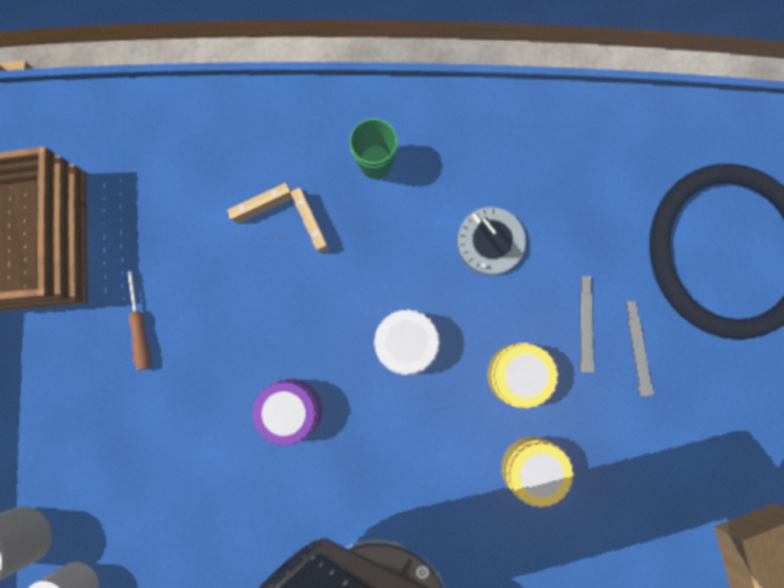

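View pics/pots.png

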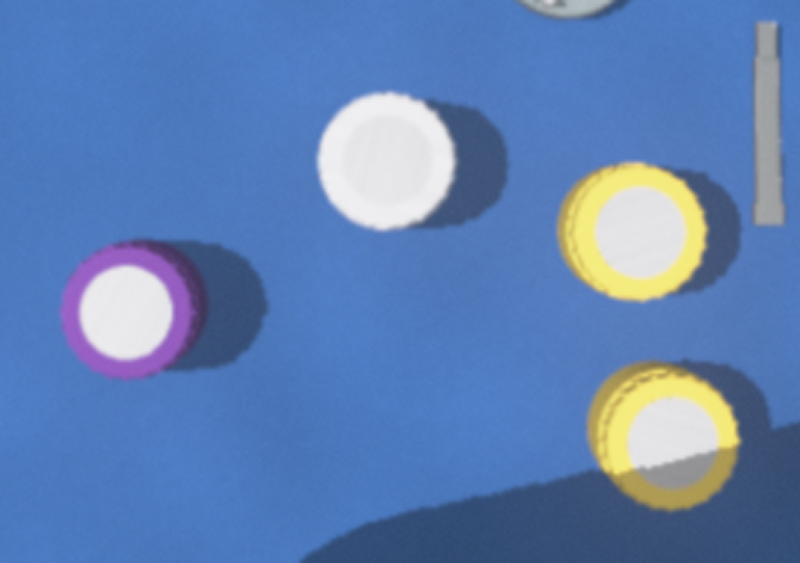

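Candidates (top picture, px): silver-white pot (290,245), purple (205,295), yellow (375,268) and yellow (384,337). The enlarged crop confirms that the plain silver one at (290,245) is the aluminium pot. The battens' corner is at about (207,140), opening towards -x/+y. The dial is at (350,171), with its pointer towards the upper left. Next I fit models to the silhouettes.

```bash
cat > fit.py <<'E'
from h import *
from scipy.optimize import minimize
S=4
def sil(c,parts):
    m=np.zeros((420*S,560*S),np.uint8)
    for P in parts:
        h=cv2.convexHull((proj(c,P)*S+S/2).astype(np.float32).round().astype(np.int32)); cv2.fillConvexPoly(m,h,1)
    return cv2.resize(m.astype(np.float32),(560,420),interpolation=cv2.INTER_AREA)
a=np.linspace(0,2*np.pi,60)
def cyl(x,y,rs): return [np.vstack([np.c_[x+r*np.cos(a),y+r*np.sin(a),0*a+z] for r,z in rs])]
def pot(p): return cyl(p[0],p[1],[(.052,0),(.052,.05),(.05,.05),(.05,.07)])
def dial(p): return cyl(p[0],p[1],[(.058,0),(.058,.02)])
s=np.sqrt(.5)
def corner(p):
    x,y,w=p; Rz=np.array([[np.cos(w),-np.sin(w)],[np.sin(w),np.cos(w)]]); out=[]
    for sg in (1,-1):
        i=np.array([.0735,0]); d=np.array([-s,sg*s])*.11; n=np.array([s,sg*s])*.018
        q=np.array([i,i+d,i+d+n,i+n])@Rz.T+[x,y]
        out.append(np.vstack([np.c_[q,0*q[:,0]],np.c_[q,0*q[:,0]+.04]]))
    return out
def mask(c,f,uv,r):
    h=cv2.cvtColor(c['img'],cv2.COLOR_RGB2HSV).astype(int); m=f(h).astype(np.float32)
    k=np.zeros_like(m); cv2.circle(k,tuple(int(v) for v in uv),r,1,-1); return m*k
white=lambda h:(h[...,1]<60)&(h[...,2]>90)
wood=lambda h:(h[...,0]<30)&(h[...,1]>40)&(h[...,2]>70)
def fit(c,model,m,p0):
    f=lambda p:np.abs(sil(c,model(p))-m).sum()
    p0=np.array(p0,float); st=np.array([.01,.01,.1])[:len(p0)]
    for _ in range(2):
        r=minimize(f,p0,method='Nelder-Mead',options=dict(initial_simplex=np.vstack([p0,p0+np.diag(st)]),xatol=1e-4,fatol=.3)); p0=r.x; st=st/2
    return r.x,r.fun/m.sum()
E
python3 - <<'E'
from fit import *
for n in ['top','scene']:
    c=cap(n)
    for nm,mod,f,p0,r in [('pot',pot,white,[.447,-.042],45),('dial',dial,lambda h:h[...,1]<90,[.624,-.179],36),('corner',corner,wood,[.61,.185,-.31],55)]:
        uv=proj(c,[p0[0],p0[1],.03])[0]; m=mask(c,f,uv,r)
        x,e=fit(c,mod,m,p0); print(n,nm,x.round(4),'err',round(float(e),3),m.sum())
c=cap('top'); im=cv2.resize(c['img'][135:210,310:390],None,fx=7,fy=7,interpolation=cv2.INTER_CUBIC); cv2.imwrite('pics/dial.png',im[:,:,::-1])
E
```

```text
top pot [ 0.4513 -0.0424] err 0.023 1698.0
top dial [ 0.6274 -0.1857] err 0.028 1879.0
top corner [ 0.6325  0.1819 -0.3139] err 0.264 803.0
scene pot [ 0.4515 -0.0438] err 0.066 1074.0
scene dial [ 0.6269 -0.1869] err 0.052 1019.0
scene corner [ 0.632   0.1798 -0.3301] err 0.147 701.0
```

View pics/dial.png

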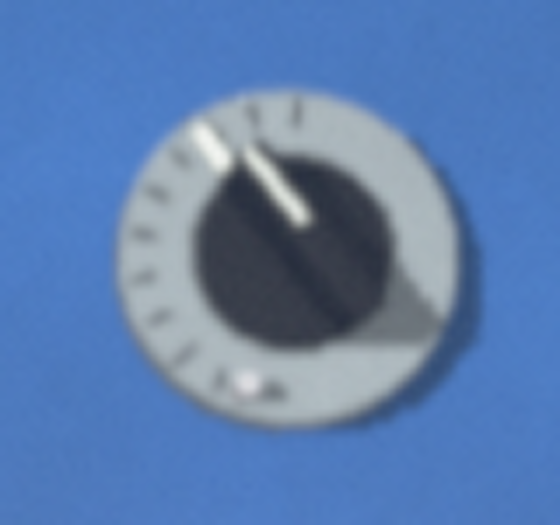

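Both cameras agree to within 2 mm:
- The pot is at (0.4515, -0.043).
- The corner is at (0.632, 0.181) with yaw about -18.5°.
- The dial is at (0.627, -0.186). Its pointer points at about 36°, and its zero tick is at about 151°, so it reads about 2 rad.

The dial crop shows the stop pin at (247,382) and the pointer at (250,150)-(305,222).

I'll push the pot with both fingers as a cradle. The first leg goes at 73.5° to a point on the bisector, the second along the bisector. First I move behind the pot.

Request:
send_rows --moves '[{"slide":[-0.155,0.176,0],"turn":0,"gripper":0.8},{"slide":[-0.31,0.353,0],"turn":0,"gripper":0.8},{"slide":[-0.464,0.53,0],"turn":0,"gripper":0.8},{"slide":[-0.62,0.706,0],"turn":0,"gripper":0.8},{"slide":[-0.773,0.882,0],"turn":0,"gripper":0.8}]'

```text
time_s: 1.57
tcp_pos: [0.3263, -0.4475, 0.2265]
eef_rot: [-180.0, 0.0, -156.1]
contact_force: [1.1, 0.7, 0.7]
gripper_width: 0.0705
gripper_force: 0.0
```

Request:
send_rows --moves '[{"slide":[-0.155,0.176,0],"turn":0,"gripper":0.8},{"slide":[-0.31,0.353,0],"turn":0,"gripper":0.8},{"slide":[-0.464,0.53,0],"turn":0,"gripper":0.8},{"slide":[-0.62,0.706,0],"turn":0,"gripper":0.8},{"slide":[-0.773,0.882,0],"turn":0,"gripper":0.8}]'

```text
time_s: 1.98
tcp_pos: [0.3787, -0.2794, 0.2269]
eef_rot: [-180.0, 0.0, -156.1]
contact_force: [1.4, 0.1, 0.3]
gripper_width: 0.0701
gripper_force: 0.0
```

Request:
send_rows --moves '[{"slide":[-0.155,0.176,0],"turn":0,"gripper":0.8},{"slide":[-0.31,0.353,0],"turn":0,"gripper":0.8},{"slide":[-0.464,0.53,0],"turn":0,"gripper":0.8},{"slide":[-0.62,0.706,0],"turn":0,"gripper":0.8},{"slide":[-0.773,0.882,0],"turn":0,"gripper":0.8}]'

```text
time_s: 2.4
tcp_pos: [0.431, -0.1113, 0.227]
eef_rot: [-180.0, 0.1, -156.1]
contact_force: [1.3, 0.4, 0.7]
gripper_width: 0.0699
gripper_force: 0.0
```

Request:
send_rows --moves '[{"slide":[0,0,0.05],"turn":-0.07,"gripper":0.8},{"slide":[0,0,0.1],"turn":-0.14,"gripper":0.8},{"slide":[0,0,0.2],"turn":-0.21,"gripper":0.8},{"slide":[0,0,0.3],"turn":-0.28,"gripper":0.8},{"slide":[0,0,0.4],"turn":-0.35,"gripper":0.8}]'

```text
time_s: 2.82
tcp_pos: [0.4309, -0.1128, 0.1663]
eef_rot: [-180.0, 0.0, -124.2]
contact_force: [0.3, -0.9, -0.6]
gripper_width: 0.0701
gripper_force: 0.0
```

Request:
send_rows --moves '[{"slide":[0,0,0.15],"turn":-0.07,"gripper":0.8},{"slide":[0,0,0.3],"turn":-0.14,"gripper":0.8},{"slide":[0,0,0.5],"turn":-0.2,"gripper":0.8},{"slide":[0,0,0.75],"turn":-0.2,"gripper":0.8},{"slide":[0,0,0.96],"turn":-0.2,"gripper":0.8}]'

```text
time_s: 3.23
tcp_pos: [0.4308, -0.113, 0.0214]
eef_rot: [-179.9, 0.0, -106.5]
contact_force: [-0.3, -0.7, -0.9]
gripper_width: 0.0702
gripper_force: 0.0
```

```bash
python3 - <<'E'
from h import *
cap('scene','a.png'); s=get_state(); print(s['tcp_pos'],s['eef_rot'],s['contact_force'])
E
```

```text
[ 0.42712429 -0.11333492  0.01630919] [ 1.79608911e+02 -1.38334212e-01 -1.06643935e+02] [-3.16784151  0.0650155  -5.95285432]
```

View pics/a.png

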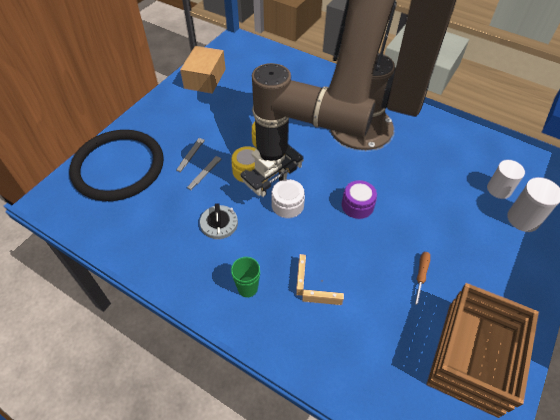

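The fingers stand behind the silver pot (288,198), clear of the yellow one (248,165) and the purple one (360,200). Now the first push.

Request:
send_rows --moves '[{"slide":[-0.04,0,0],"turn":0,"gripper":0.8},{"slide":[-0.08,0,0],"turn":0,"gripper":0.8},{"slide":[-0.12,0,0],"turn":0,"gripper":0.8},{"slide":[-0.16,0,0],"turn":0,"gripper":0.8},{"slide":[-0.2,0,0],"turn":0,"gripper":0.8}]'

```text
time_s: 3.7
tcp_pos: [0.4403, -0.0835, 0.0242]
eef_rot: [-179.9, 0.1, -106.5]
contact_force: [-1.2, -3.4, 0.8]
gripper_width: 0.0703
gripper_force: 1.6
```

Request:
send_rows --moves '[{"slide":[-0.06,0,0],"turn":0,"gripper":0.8},{"slide":[-0.12,0,0],"turn":0,"gripper":0.8},{"slide":[-0.18,0,0],"turn":0,"gripper":0.8},{"slide":[-0.24,0,0],"turn":0,"gripper":0.8},{"slide":[-0.3,0,0],"turn":0,"gripper":0.8}]'

```text
time_s: 4.12
tcp_pos: [0.4524, -0.0402, 0.0227]
eef_rot: [-180.0, 0.0, -106.6]
contact_force: [-0.7, -2.8, 1.1]
gripper_width: 0.0704
gripper_force: 1.7
```

```bash
python3 - <<'E'
from fit import *
s=get_state(); print(s['time_s'],s['tcp_pos'],s['eef_rot'],s['contact_force'])
for n in ['scene','top']:
    c=cap(n); 
    for d in optics.look_for(n,'pot'): print(n,d['location'].round(3) if hasattr(d['location'],'round') else d['location'],d['p'])
E
```

```text
4.1167 [ 0.45237597 -0.04017446  0.02266435] [-1.79996711e+02  1.53092783e-03 -1.06552325e+02] [-0.73898859 -2.83559122  1.1434144 ]
scene [0.4202, -0.2148, 0.0684] 0.89
scene [0.3612, 0.1561, 0.0702] 0.89
scene [0.2805, -0.2572, 0.0666] 0.77
scene [0.4845, 0.0151, 0.0705] 0.6
scene [0.6328, -0.1781, 0.0268] 0.15
top [0.3108, 0.1244, 0.0706] 0.92
top [0.3966, -0.2233, 0.0731] 0.69
top [0.2491, -0.2462, 0.0727] 0.57
```

Pot cradled as expected; continue.

Request:
send_rows --moves '[{"slide":[-0.09,0,0],"turn":0,"gripper":0.8},{"slide":[-0.18,0,0],"turn":0,"gripper":0.8},{"slide":[-0.27,0,0],"turn":0,"gripper":0.8},{"slide":[-0.36,0,0],"turn":0,"gripper":0.8},{"slide":[-0.45,0,0],"turn":0,"gripper":0.8}]'

```text
time_s: 4.73
tcp_pos: [0.4713, 0.0243, 0.0223]
eef_rot: [180.0, -0.0, -106.6]
contact_force: [-0.8, -1.4, -1.2]
gripper_width: 0.0701
gripper_force: 1.1
```

Request:
send_rows --moves '[{"slide":[-0.1,0,0],"turn":0,"gripper":0.8},{"slide":[-0.2,0,0],"turn":0,"gripper":0.8},{"slide":[-0.3,0,0],"turn":0,"gripper":0.8},{"slide":[-0.4,0,0],"turn":0,"gripper":0.8},{"slide":[-0.5,0,0],"turn":0,"gripper":0.8}]'

```text
time_s: 5.15
tcp_pos: [0.4931, 0.0971, 0.0225]
eef_rot: [180.0, -0.0, -106.5]
contact_force: [-0.7, -3.1, -1.2]
gripper_width: 0.07
gripper_force: 1.0
```

Request:
send_rows --moves '[{"slide":[-0.11,0,0],"turn":0,"gripper":0.8},{"slide":[-0.22,0,0],"turn":0,"gripper":0.8},{"slide":[-0.33,0,0],"turn":0,"gripper":0.8},{"slide":[-0.43,0,0],"turn":0,"gripper":0.8},{"slide":[-0.5,0,0],"turn":0,"gripper":0.8}]'

```text
time_s: 5.57
tcp_pos: [0.5149, 0.1694, 0.0226]
eef_rot: [-180.0, 0.0, -106.5]
contact_force: [-0.7, -1.8, -0.2]
gripper_width: 0.0702
gripper_force: 1.1
```

Request:
send_rows --moves '[{"slide":[0.03,0,0],"turn":0,"gripper":0.8},{"slide":[0.1,0,0],"turn":0,"gripper":0.8},{"slide":[0.2,0,-0.1],"turn":0,"gripper":0.8},{"slide":[0.27,0,-0.35],"turn":0,"gripper":0.8},{"slide":[0.27,0,-0.6],"turn":0,"gripper":0.8}]'

```text
time_s: 5.98
tcp_pos: [0.4999, 0.1251, 0.1121]
eef_rot: [179.8, -0.2, -106.7]
contact_force: [0.8, 0.7, -0.2]
gripper_width: 0.0704
gripper_force: 0.0
```

```bash
python3 - <<'E'
from fit import *
for n in ['scene','top']:
    c=cap(n,'b_%s.png'%n); uv=proj(c,[.528,.216,.04])[0]
    m=mask(c,white,uv,48); print(n,fit(c,pot,m,[.528,.216]),m.sum())
    for d in optics.look_for(n,'pot'): print(n,d['location'],d['p'])
s=get_state(); print(s['time_s'],s['tcp_pos'],s['eef_rot'],s['contact_force'])
E
```

```text
scene (array([0.52998931, 0.21674534]), np.float64(0.1370939265536723)) 1416.0
scene [0.2682, -0.2468, 0.0718] 0.79
scene [0.3739, 0.1763, 0.0622] 0.77
scene [0.5463, 0.2211, 0.0678] 0.63
scene [0.418, -0.2173, 0.0746] 0.6
scene [0.628, -0.1808, 0.0312] 0.48
top (array([0.55598922, 0.27644305]), np.float64(0.6784921203438395)) 3490.0
top [0.3979, -0.2224, 0.0728] 0.98
top [0.3392, 0.1426, 0.0687] 0.85
top [0.2458, -0.2505, 0.0708] 0.82
6.1833 [0.50286139 0.1279342  0.11405128] [-1.79887361e+02  1.75883136e-01 -1.06633014e+02] [-0.27547364 -0.3355304  -0.70669305]
```

View pics/b_scene.png

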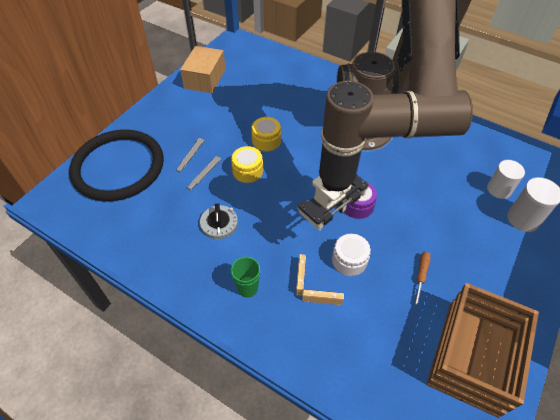

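The pot is now at (350,255), on the bisector in front of the corner at (302,293). I'll move the gripper round behind it.

Request:
send_rows --moves '[{"slide":[-0.12,0.1,0],"turn":-0.07,"gripper":0.8},{"slide":[-0.25,0.2,0],"turn":-0.14,"gripper":0.8},{"slide":[-0.38,0.3,0],"turn":-0.21,"gripper":0.8},{"slide":[-0.5,0.4,0],"turn":-0.28,"gripper":0.8},{"slide":[-0.63,0.5,0],"turn":-0.35,"gripper":0.8}]'

```text
time_s: 6.6
tcp_pos: [0.4563, 0.24, 0.1113]
eef_rot: [179.9, -0.1, -74.8]
contact_force: [0.4, 0.8, 0.5]
gripper_width: 0.07
gripper_force: 0.0
```

Request:
send_rows --moves '[{"slide":[0,0,0],"turn":-0.07,"gripper":0.8},{"slide":[0,0,0],"turn":-0.14,"gripper":0.8},{"slide":[0,0,0],"turn":-0.21,"gripper":0.8},{"slide":[0,0,0],"turn":-0.28,"gripper":0.8},{"slide":[0,0,0],"turn":-0.35,"gripper":0.8}]'

```text
time_s: 7.02
tcp_pos: [0.4567, 0.2393, 0.1112]
eef_rot: [179.9, 0.0, -43.3]
contact_force: [0.1, -0.5, 0.2]
gripper_width: 0.0702
gripper_force: 0.0
```

Request:
send_rows --moves '[{"slide":[0,0,0],"turn":-0.07,"gripper":0.8},{"slide":[0,0,0],"turn":-0.14,"gripper":0.8},{"slide":[0,0,0],"turn":-0.21,"gripper":0.8},{"slide":[0,0,0],"turn":-0.278,"gripper":0.8},{"slide":[0,0,0],"turn":-0.278,"gripper":0.8}]'

```text
time_s: 7.43
tcp_pos: [0.4569, 0.2393, 0.1113]
eef_rot: [179.9, 0.1, -18.3]
contact_force: [-0.9, -0.1, -0.9]
gripper_width: 0.0699
gripper_force: 0.0
```

```bash
python3 - <<'E'
from fit import *
for n in ['scene','top']:
    c=cap(n,'c_%s.png'%n); 
    for d in optics.look_for(n,'pot'): print(n,d['location'],d['p'])
    uv=proj(c,[.528,.216,.04])[0]; m=mask(c,white,uv,48)
    m0=m.copy(); l,lab,st,ce=cv2.connectedComponentsWithStats(m.astype(np.uint8)); print(st[1:][st[1:,4]>100],ce[1:][st[1:,4]>100])
    m=(lab==lab[int(uv[1]),int(uv[0])]).astype(np.float32); print(n,fit(c,pot,m,[.528,.216]))
    m=mask(c,wood,proj(c,[.66,.17,.03])[0],55); print(fit(c,corner,m,[.632,.181,-.32]))
s=get_state(); print(s['time_s'],s['tcp_pos'],s['eef_rot'],s['contact_force'])
E
```

```text
scene [0.5468, 0.2254, 0.0699] 0.93
scene [0.2686, -0.2478, 0.0714] 0.77
scene [0.3869, 0.1458, 0.0329] 0.63
scene [0.4171, -0.2146, 0.076] 0.61
[[ 332  234   39   42 1277]] [[350.70869225 254.25293657]]
scene (array([0.52985165, 0.21652417]), np.float64(0.04835552075176194))
(array([ 0.63160107,  0.17988163, -0.32182192]), np.float64(0.150035765379113))
top [0.5254, 0.2048, 0.0694] 0.91
top [0.2474, -0.2488, 0.0691] 0.82
top [0.3963, -0.226, 0.0708] 0.72
top [0.3373, 0.1449, 0.0688] 0.71
[[ 149  185   55   47 1832]] [[177.2489083 208.2489083]]
top (array([0.5296237, 0.2189473]), np.float64(0.08873498908296944))
(array([ 0.63207248,  0.1819651 , -0.33392671]), np.float64(0.27856691919191917))
7.6333 [0.45734217 0.23997969 0.11203165] [ 1.79950509e+02  2.88372323e-02 -1.87370135e+01] [-0.28930249  0.48598052 -0.48853141]
```

Request:
send_rows --moves '[{"slide":[0,0,0.15],"turn":0,"gripper":0.8},{"slide":[0,0,0.3],"turn":0,"gripper":0.8},{"slide":[0,0,0.45],"turn":0,"gripper":0.8},{"slide":[0,0,0.55],"turn":0,"gripper":0.8},{"slide":[0,0,0.6],"turn":0,"gripper":0.8}]'

```text
time_s: 8.05
tcp_pos: [0.4566, 0.2394, 0.0204]
eef_rot: [179.8, 0.1, -18.7]
contact_force: [-0.2, -0.6, -0.4]
gripper_width: 0.0702
gripper_force: 0.0
```

Request:
send_rows --moves '[{"slide":[0.04,0,0],"turn":0,"gripper":0.8},{"slide":[0.09,0,0],"turn":0,"gripper":0.8},{"slide":[0.14,0,0],"turn":0,"gripper":0.8},{"slide":[0.19,0,0],"turn":0,"gripper":0.8},{"slide":[0.24,0,0],"turn":0,"gripper":0.8}]'

```text
time_s: 8.47
tcp_pos: [0.4929, 0.2291, 0.0235]
eef_rot: [-179.9, -0.0, -18.6]
contact_force: [-3.1, 0.8, 2.0]
gripper_width: 0.07
gripper_force: 1.7
```

Request:
send_rows --moves '[{"slide":[0.07,0,0],"turn":0,"gripper":0.8},{"slide":[0.14,0,0],"turn":0,"gripper":0.8},{"slide":[0.21,0,0],"turn":0,"gripper":0.8},{"slide":[0.28,0,0],"turn":0,"gripper":0.8},{"slide":[0.35,0,0],"turn":0,"gripper":0.8}]'

```text
time_s: 8.88
tcp_pos: [0.5426, 0.2118, 0.0226]
eef_rot: [180.0, 0.0, -18.6]
contact_force: [-2.2, 2.2, 2.4]
gripper_width: 0.07
gripper_force: 1.7
```

Request:
send_rows --moves '[{"slide":[0.05,0,0],"turn":0,"gripper":0.8},{"slide":[0.1,0,0],"turn":0,"gripper":0.8},{"slide":[0.15,0,0],"turn":0,"gripper":0.8},{"slide":[0.19,0,0],"turn":0,"gripper":0.8},{"slide":[0.22,0,0],"turn":0,"gripper":0.8}]'

```text
time_s: 9.3
tcp_pos: [0.5734, 0.2015, 0.0224]
eef_rot: [180.0, 0.0, -18.6]
contact_force: [-2.6, 1.5, 1.2]
gripper_width: 0.0705
gripper_force: 1.5
```

```bash
python3 - <<'E'
from fit import *
for n in ['scene']:
    c=cap(n,'d_%s.png'%n)
    uv=proj(c,[.618,.186,.04])[0]; m=mask(c,white,uv,30)
    print(n,fit(c,pot,m,[.618,.186]))
s=get_state(); print(s['time_s'],s['tcp_pos'],s['eef_rot'],s['contact_force'])
E
```

```text
scene (array([0.61885929, 0.1841797 ]), np.float64(0.3131200396825397))
9.35 [0.57404351 0.20152254 0.02245873] [-1.79995360e+02 -2.40981744e-02 -1.85483630e+01] [ 0.67875671 -0.49919426  0.6292903 ]
```

Request:
send_rows --moves '[{"slide":[0.013,0,0],"turn":0,"gripper":0.8},{"slide":[0.027,0,0],"turn":0,"gripper":0.8},{"slide":[0.04,0,0],"turn":0,"gripper":0.8},{"slide":[0.053,0,0],"turn":0,"gripper":0.8},{"slide":[0.067,0,0],"turn":0,"gripper":0.8}]'

```text
time_s: 9.77
tcp_pos: [0.5823, 0.1987, 0.0225]
eef_rot: [180.0, 0.0, -18.5]
contact_force: [-1.6, 1.1, 0.3]
gripper_width: 0.0698
gripper_force: 1.0
```

Request:
send_rows --moves '[{"slide":[0.003,0,0],"turn":0,"gripper":0.8},{"slide":[0.006,0,0],"turn":0,"gripper":0.8},{"slide":[0.01,0,0],"turn":0,"gripper":0.8},{"slide":[0.013,0,0],"turn":0,"gripper":0.8},{"slide":[0.013,0,0],"turn":0,"gripper":0.8}]'

```text
time_s: 10.18
tcp_pos: [0.5842, 0.198, 0.0225]
eef_rot: [180.0, 0.0, -18.5]
contact_force: [-2.4, 0.8, -1.1]
gripper_width: 0.0701
gripper_force: 0.8
```

Request:
send_rows --moves '[{"slide":[0.004,0,0],"turn":0,"gripper":0.8},{"slide":[0.007,0,0],"turn":0,"gripper":0.8},{"slide":[0.01,0,0],"turn":0,"gripper":0.8},{"slide":[0.013,0,0],"turn":0,"gripper":0.8},{"slide":[0.013,0,0],"turn":0,"gripper":0.8}]'

```text
time_s: 10.6
tcp_pos: [0.5853, 0.1973, 0.0224]
eef_rot: [180.0, 0.1, -18.5]
contact_force: [-5.1, 1.8, 1.9]
gripper_width: 0.0701
gripper_force: 2.7
```

Request:
send_rows --moves '[{"slide":[0.003,0,0],"turn":0,"gripper":0.8},{"slide":[0.006,0,0],"turn":0,"gripper":0.8},{"slide":[0.008,0,0],"turn":0,"gripper":0.8},{"slide":[0.008,0,0],"turn":0,"gripper":0.8},{"slide":[0.008,0,0],"turn":0,"gripper":0.8}]'

```text
time_s: 11.02
tcp_pos: [0.5855, 0.1968, 0.0224]
eef_rot: [179.9, 0.1, -18.5]
contact_force: [-8.2, 2.4, 2.7]
gripper_width: 0.07
gripper_force: 4.5
```

Request:
send_rows --moves '[{"slide":[0.005,0,0],"turn":0,"gripper":0.8},{"slide":[0.01,0,0],"turn":0,"gripper":0.8},{"slide":[0.015,0,0],"turn":0,"gripper":0.8},{"slide":[0.015,0,0],"turn":0,"gripper":0.8},{"slide":[0.015,0,0],"turn":0,"gripper":0.8}]'

```text
time_s: 11.43
tcp_pos: [0.5858, 0.1966, 0.0222]
eef_rot: [179.9, 0.3, -18.5]
contact_force: [-17.7, 7.6, 8.2]
gripper_width: 0.0699
gripper_force: 9.6
```

```bash
python3 - <<'E'
from fit import *
cs=[cap(n) for n in ['scene','top']]
s=get_state(); print(s['time_s'],s['tcp_pos'],s['eef_rot'],s['contact_force'],s['moment'])
c=cs[0]; u,v=proj(c,[.64,.18,.04])[0].astype(int)
cv2.imwrite('pics/e.png',cv2.resize(c['img'][v-50:v+50,u-65:u+65],(780,600),interpolation=cv2.INTER_CUBIC)[:,:,::-1])
E
```

```text
11.5333 [0.58582775 0.19656029 0.02221257] [179.8704495    0.2657323  -18.54845498] [-17.22535779   7.76398773   8.00069534] [2.69791613 6.39386901 0.14656505]
```

View pics/e.png

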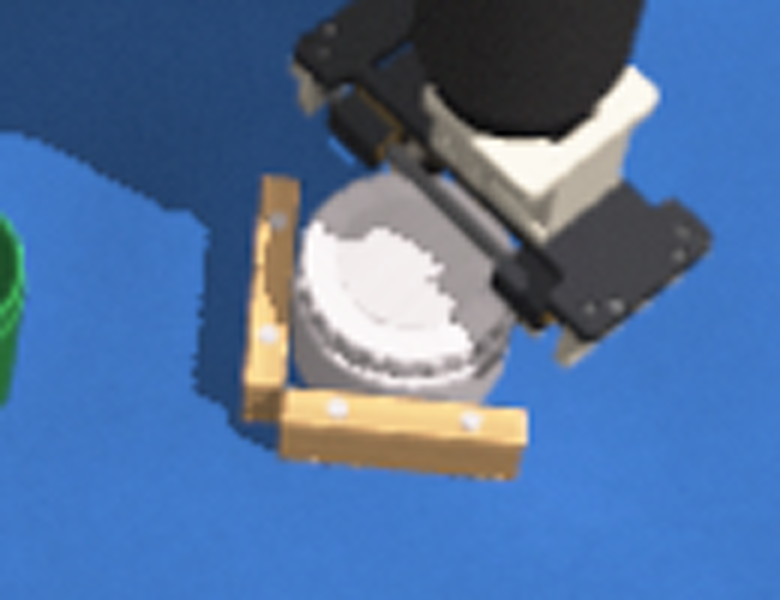

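The crop shows the pot (400,290) touching the left batten's (400,400) and right batten's (280,300) inner faces, with about 19 N and a stiff response. It is home, so I back off gently.

Request:
send_rows --moves '[{"slide":[-0.01,0,0],"turn":0,"gripper":0.8},{"slide":[-0.025,0,0],"turn":0,"gripper":0.8},{"slide":[-0.05,0,0],"turn":0,"gripper":0.8},{"slide":[-0.15,0,0],"turn":0,"gripper":0.8},{"slide":[-0.3,0,0],"turn":0,"gripper":0.8}]'

```text
time_s: 11.95
tcp_pos: [0.5483, 0.2108, 0.0228]
eef_rot: [-179.9, -0.1, -18.6]
contact_force: [-0.2, 0.8, 0.8]
gripper_width: 0.0699
gripper_force: 0.0
```

Request:
send_rows --moves '[{"slide":[-0.05,0,-0.15],"turn":0,"gripper":0.8},{"slide":[-0.05,0,-0.4],"turn":0,"gripper":0.8},{"slide":[-0.05,0,-0.65],"turn":0,"gripper":0.8},{"slide":[-0.05,0,-0.9],"turn":0,"gripper":0.8},{"slide":[-0.05,0,-0.95],"turn":0,"gripper":0.8}]'

```text
time_s: 12.37
tcp_pos: [0.5432, 0.2149, 0.1726]
eef_rot: [-179.5, -0.5, -18.5]
contact_force: [0.8, -0.3, 0.7]
gripper_width: 0.0704
gripper_force: 0.0
```

```bash
python3 - <<'E'
from fit import *
for n in ['scene','top']:
    c=cap(n); uv=proj(c,[.632,.181,.05])[0]; m=mask(c,white,uv,34)
    print(n,fit(c,pot,m,[.63,.182]))
s=get_state(); print(s['time_s'],s['tcp_pos'],s['eef_rot'],s['contact_force'])
E
```

```text
scene (array([0.63216614, 0.18012541]), np.float64(0.1853644646924829))
top (array([0.63423538, 0.18230975]), np.float64(0.2584493670886076))
12.4667 [0.54164054 0.21422595 0.16878812] [-179.6507431    -0.27202678  -18.52587511] [-0.86836901  0.18074376 -0.47802826]
```

Request:
send_rows --moves '[{"slide":[0.093,0.156,0],"turn":0,"gripper":0.8},{"slide":[0.186,0.313,0],"turn":0,"gripper":0.8},{"slide":[0.278,0.469,0],"turn":0,"gripper":0.8},{"slide":[0.371,0.626,0],"turn":0,"gripper":0.8},{"slide":[0.464,0.782,0],"turn":0,"gripper":0.8}]'

```text
time_s: 12.88
tcp_pos: [0.5683, 0.0783, 0.1642]
eef_rot: [180.0, 0.0, -18.5]
contact_force: [1.1, -0.3, 0.2]
gripper_width: 0.0703
gripper_force: 0.0
```

Request:
send_rows --moves '[{"slide":[0.093,0.156,0],"turn":0,"gripper":0.8},{"slide":[0.186,0.313,0],"turn":0,"gripper":0.8},{"slide":[0.278,0.469,0],"turn":0,"gripper":0.8},{"slide":[0.371,0.626,0],"turn":0,"gripper":0.8},{"slide":[0.464,0.782,0],"turn":0,"gripper":0.8}]'

```text
time_s: 13.3
tcp_pos: [0.597, -0.0553, 0.1641]
eef_rot: [180.0, 0.0, -18.6]
contact_force: [0.4, 2.1, 0.7]
gripper_width: 0.0699
gripper_force: 0.0
```

Request:
send_rows --moves '[{"slide":[0.093,0.156,0],"turn":0,"gripper":0.8},{"slide":[0.186,0.313,0],"turn":0,"gripper":0.8},{"slide":[0.278,0.469,0],"turn":0,"gripper":0.8},{"slide":[0.371,0.626,0],"turn":0,"gripper":0.8},{"slide":[0.464,0.782,0],"turn":0,"gripper":0.8}]'

```text
time_s: 13.72
tcp_pos: [0.6256, -0.1886, 0.1639]
eef_rot: [180.0, 0.0, -18.6]
contact_force: [-0.1, 0.2, 0.6]
gripper_width: 0.0704
gripper_force: 0.0
```

Request:
send_rows --moves '[{"slide":[0,0,0],"turn":0.07,"gripper":0.8},{"slide":[0,0,0],"turn":0.14,"gripper":0.8},{"slide":[0,0,0],"turn":0.21,"gripper":0.8},{"slide":[0,0,0],"turn":0.28,"gripper":0.8},{"slide":[0,0,0],"turn":0.35,"gripper":0.8}]'

```text
time_s: 14.13
tcp_pos: [0.6255, -0.1874, 0.1638]
eef_rot: [180.0, 0.0, -50.4]
contact_force: [0.4, -0.6, 0.2]
gripper_width: 0.0701
gripper_force: 0.0
```

Request:
send_rows --moves '[{"slide":[0,0,0],"turn":0.07,"gripper":0.8},{"slide":[0,0,0],"turn":0.14,"gripper":0.8},{"slide":[0,0,0],"turn":0.21,"gripper":0.8},{"slide":[0,0,0],"turn":0.28,"gripper":0.8},{"slide":[0,0,0],"turn":0.35,"gripper":0.8}]'

```text
time_s: 14.55
tcp_pos: [0.6255, -0.1873, 0.1639]
eef_rot: [180.0, -0.0, -81.9]
contact_force: [-0.5, 0.9, -0.0]
gripper_width: 0.0699
gripper_force: 0.0
```

Request:
send_rows --moves '[{"slide":[0,0,0],"turn":0.07,"gripper":0.8},{"slide":[0,0,0],"turn":0.14,"gripper":0.8},{"slide":[0,0,0],"turn":0.21,"gripper":0.8},{"slide":[0,0,0],"turn":0.28,"gripper":0.8},{"slide":[0,0,0],"turn":0.35,"gripper":0.8}]'

```text
time_s: 14.97
tcp_pos: [0.6255, -0.1873, 0.1639]
eef_rot: [180.0, -0.0, -113.4]
contact_force: [-0.4, 0.2, 0.2]
gripper_width: 0.0702
gripper_force: 0.0
```

Request:
send_rows --moves '[{"slide":[0,0,0],"turn":0.07,"gripper":0.8},{"slide":[0,0,0],"turn":0.14,"gripper":0.8},{"slide":[0,0,0],"turn":0.21,"gripper":0.8},{"slide":[0,0,0],"turn":0.28,"gripper":0.8},{"slide":[0,0,0],"turn":0.344,"gripper":0.8}]'

```text
time_s: 15.38
tcp_pos: [0.6255, -0.1873, 0.1639]
eef_rot: [180.0, -0.0, -144.3]
contact_force: [-0.5, 0.7, -0.6]
gripper_width: 0.0702
gripper_force: 0.0
```

```bash
python3 - <<'E'
from fit import *
c=cap('wrist','w.png'); s=get_state(); print(s['time_s'],s['tcp_pos'],s['eef_rot'],s['joints'],c['origin'],c['attitude'])
print(proj(c,[[.627,-.186,.062],[.627,-.186,.02]]))
E
```

```text
15.4333 [ 0.62542452 -0.18719717  0.16388372] [ 1.79973075e+02 -4.63895297e-02 -1.44716489e+02] [ 4.24817067e-01  2.09921619e+01 -7.13594673e+00  5.01032380e-03
 -6.19253459e+01 -5.51436767e+01] [ 0.56588333 -0.23049473  0.32299625] [1.64143655e+02 8.27263077e-03 1.25661792e+02]
[[286.38695494 208.75040985]
 [286.29801412 195.22903514]]
```

View pics/w.png

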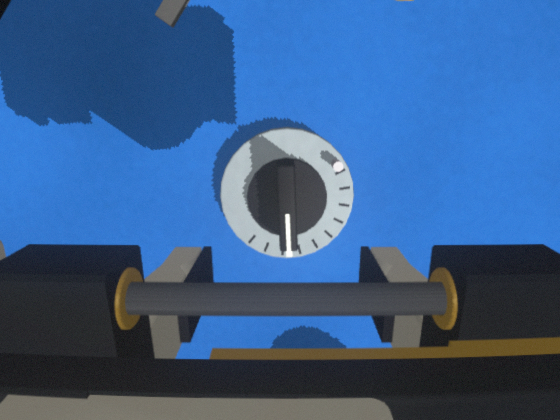

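```bash
python3 - <<'E'
from fit import *
c=cap('wrist'); g=cv2.cvtColor(c['img'],cv2.COLOR_RGB2HSV).astype(int)
k=np.zeros(g.shape[:2],bool); k[205:250,270:305]=1
m=k&(g[...,2]>180)&(g[...,1]<60); v,u=np.nonzero(m)
l=cv2.fitLine(np.c_[u,v].astype(np.float32),cv2.DIST_L2,0,.01,.01).ravel(); print(len(u),u.min(),u.max(),v.min(),v.max(),l)
vs=np.array([215,246]); P=ray(c,[[l[2]+(y-l[3])*l[0]/l[1],y] for y in vs],.062); d=P[1]-P[0]; print(P,np.degrees(np.arctan2(d[1],d[0])))
m=mask(c,lambda h:(h[...,1]<100)&(h[...,2]>10),(287,195),75); x,e=fit(c,dial,m,[.627,-.186]); print('dial',x,e)
for q in [[338,167],[345,187],[344,205],[338,221],[328,234],[315,243],[267,246],[252,239]]:
    p=ray(c,q,.02)[0]; print(q,np.round(np.degrees(np.arctan2(p[1]-x[1],p[0]-x[0])),1),np.hypot(*(p[:2]-x)).round(4))
E
```

```text
389 270 304 214 249 [ 9.7367704e-01 -2.2793199e-01  2.8623395e+02  2.3741132e+02]
[[ 0.58905802 -0.12385602  0.062     ]
 [ 0.66803045 -0.19191983  0.062     ]] -40.75700089657175
dial [ 0.62744851 -0.1857023 ] 0.014327120633988846
[338, 167] 155.2 0.0506
[345, 187] 134.1 0.0512
[344, 205] 116.0 0.0511
[338, 221] 98.7 0.0511
[328, 234] 82.1 0.0512
[315, 243] 65.9 0.0507
[267, 246] 14.9 0.0496
[252, 239] -2.3 0.0502
```

The wrist view shows the grip bar along the image vertical (pointer (288,215)-(289,250)), so it is aligned with the tool. The pin is at (338,167), and the ticks count back at 17° each to zero at about 151°, so about 115° remains to turn.

Request:
send_rows --moves '[{"slide":[-0.017,0,0.15],"turn":0,"gripper":0.8},{"slide":[-0.017,0,0.35],"turn":0,"gripper":0.8},{"slide":[-0.017,0,0.5],"turn":0,"gripper":0.8},{"slide":[-0.017,0,0.6],"turn":0,"gripper":0.8},{"slide":[-0.017,0,0.65],"turn":0,"gripper":0.8}]'

```text
time_s: 15.9
tcp_pos: [0.626, -0.1855, 0.0643]
eef_rot: [179.9, -0.2, -143.8]
contact_force: [-0.6, 0.2, -0.3]
gripper_width: 0.0702
gripper_force: 0.0
```

Request:
send_rows --moves '[{"slide":[0,0,0.06],"turn":0,"gripper":0.8},{"slide":[0,0,0.12],"turn":0,"gripper":0.8},{"slide":[0,0,0.17],"turn":0,"gripper":0.8},{"slide":[0,0,0.2],"turn":0,"gripper":0.8},{"slide":[0,0,0.213],"turn":0,"gripper":0.8}]'

```text
time_s: 16.32
tcp_pos: [0.6276, -0.1855, 0.0351]
eef_rot: [180.0, -0.0, -144.0]
contact_force: [0.0, -0.0, 0.1]
gripper_width: 0.0701
gripper_force: 0.0
```

Request:
send_rows --moves '[{"slide":[0,0,0],"turn":0,"gripper":0},{"slide":[0,0,0],"turn":0,"gripper":0},{"slide":[0,0,0],"turn":0,"gripper":0},{"slide":[0,0,0],"turn":0,"gripper":0},{"slide":[0,0,0],"turn":0,"gripper":0}]' --newtons 15

```text
time_s: 16.73
tcp_pos: [0.6279, -0.1855, 0.0361]
eef_rot: [-180.0, 0.0, -144.0]
contact_force: [-0.0, -0.4, 0.0]
gripper_width: 0.0424
gripper_force: 0.0
```

Request:
send_rows --moves '[{"slide":[0,0,0],"turn":0,"gripper":0},{"slide":[0,0,0],"turn":0,"gripper":0},{"slide":[0,0,0],"turn":0,"gripper":0},{"slide":[0,0,0],"turn":0,"gripper":0},{"slide":[0,0,0],"turn":0,"gripper":0}]' --newtons 15

```text
time_s: 17.15
tcp_pos: [0.6274, -0.185, 0.0356]
eef_rot: [180.0, 0.0, -144.0]
contact_force: [-1.4, 3.2, 1.6]
gripper_width: 0.014
gripper_force: 14.9
```

```bash
python3 - <<'E'
from h import *
s=get_state(); print(s['time_s'],s['tcp_pos'],s['eef_rot'],s['contact_force'],s['moment'],s['gripper_width'],s['gripper_force'])
E
```

```text
17.15 [ 0.62740047 -0.18498001  0.03562893] [ 1.79955538e+02  2.99272027e-03 -1.44005982e+02] [-1.36255263  3.19424846  1.60915087] [1.2069613  0.46617615 0.04274832] 0.014000959201760718 14.944367855787277
```

Gripped at 14 mm. Turning anticlockwise.

Request:
send_rows --moves '[{"slide":[0,0,0],"turn":-0.07,"gripper":0},{"slide":[0,0,0],"turn":-0.14,"gripper":0},{"slide":[0,0,0],"turn":-0.21,"gripper":0},{"slide":[0,0,0],"turn":-0.28,"gripper":0},{"slide":[0,0,0],"turn":-0.35,"gripper":0}]'

```text
time_s: 17.57
tcp_pos: [0.6272, -0.1848, 0.0356]
eef_rot: [179.9, 0.0, -112.2]
contact_force: [-2.8, 4.3, 3.5]
gripper_width: 0.0141
gripper_force: 15.0
```

Request:
send_rows --moves '[{"slide":[0,0,0],"turn":-0.07,"gripper":0},{"slide":[0,0,0],"turn":-0.14,"gripper":0},{"slide":[0,0,0],"turn":-0.21,"gripper":0},{"slide":[0,0,0],"turn":-0.28,"gripper":0},{"slide":[0,0,0],"turn":-0.35,"gripper":0}]'

```text
time_s: 17.98
tcp_pos: [0.627, -0.1848, 0.0356]
eef_rot: [179.9, 0.1, -80.7]
contact_force: [-2.0, 3.8, 3.9]
gripper_width: 0.0145
gripper_force: 15.0
```

Request:
send_rows --moves '[{"slide":[0,0,0],"turn":-0.07,"gripper":0},{"slide":[0,0,0],"turn":-0.14,"gripper":0},{"slide":[0,0,0],"turn":-0.21,"gripper":0},{"slide":[0,0,0],"turn":-0.28,"gripper":0},{"slide":[0,0,0],"turn":-0.35,"gripper":0}]'

```text
time_s: 18.4
tcp_pos: [0.6268, -0.1849, 0.0356]
eef_rot: [180.0, 0.1, -49.2]
contact_force: [-3.7, 2.6, 3.8]
gripper_width: 0.014
gripper_force: 15.0
```

Request:
send_rows --moves '[{"slide":[0,0,0],"turn":-0.04,"gripper":0},{"slide":[0,0,0],"turn":-0.08,"gripper":0},{"slide":[0,0,0],"turn":-0.12,"gripper":0},{"slide":[0,0,0],"turn":-0.14,"gripper":0},{"slide":[0,0,0],"turn":-0.16,"gripper":0}]'

```text
time_s: 18.82
tcp_pos: [0.6267, -0.185, 0.0356]
eef_rot: [180.0, 0.1, -35.0]
contact_force: [-3.6, 3.6, 3.8]
gripper_width: 0.014
gripper_force: 15.0
```

```bash
python3 - <<'E'
from h import *
s=get_state(); print(s['time_s'],s['tcp_pos'],s['eef_rot'],s['contact_force'],s['moment'],s['gripper_width'],s['gripper_force'])
E
```

```text
18.8167 [ 0.62670299 -0.18500357  0.03560424] [ 1.79974359e+02  9.62920382e-02 -3.50094869e+01] [-3.60976568  3.56852083  3.80887908] [ 1.25674418  1.3041663  -0.06726713] 0.014015479697878502 14.98773604631424
```

Request:
send_rows --moves '[{"slide":[0,0,0],"turn":-0.015,"gripper":0},{"slide":[0,0,0],"turn":-0.03,"gripper":0},{"slide":[0,0,0],"turn":-0.045,"gripper":0},{"slide":[0,0,0],"turn":-0.06,"gripper":0},{"slide":[0,0,0],"turn":-0.06,"gripper":0}]'

```text
time_s: 19.23
tcp_pos: [0.6267, -0.185, 0.0356]
eef_rot: [180.0, 0.1, -29.6]
contact_force: [-3.3, 4.0, 4.1]
gripper_width: 0.0137
gripper_force: 15.0
```

```bash
python3 - <<'E'
from h import *
s=get_state(); print(s['time_s'],s['eef_rot'],s['contact_force'],s['moment'],s['gripper_width'],s['gripper_force'])
E
```

```text
19.2333 [ 1.79981831e+02  9.86045657e-02 -2.96186196e+01] [-3.2529792   4.01891496  4.08843999] [1.35424577 1.44617115 0.06244061] 0.013677894203338169 14.97747078537941
```

Request:
send_rows --moves '[{"slide":[0,0,0],"turn":-0.01,"gripper":0},{"slide":[0,0,0],"turn":-0.02,"gripper":0},{"slide":[0,0,0],"turn":-0.03,"gripper":0},{"slide":[0,0,0],"turn":-0.03,"gripper":0},{"slide":[0,0,0],"turn":-0.03,"gripper":0}]'

```text
time_s: 19.65
tcp_pos: [0.6268, -0.1851, 0.0356]
eef_rot: [180.0, 0.1, -27.0]
contact_force: [-3.7, 3.6, 4.3]
gripper_width: 0.0137
gripper_force: 15.1
```

```bash
python3 - <<'E'
from h import *
s=get_state(); print(s['time_s'],s['eef_rot'],s['contact_force'],s['moment'],s['gripper_width'],s['gripper_force'])
c=cap('wrist'); cv2.imwrite('pics/w2.png',cv2.resize(c['img'][120:300,150:420],(780,520),interpolation=cv2.INTER_CUBIC)[:,:,::-1])
E
```

```text
19.65 [ 1.79993950e+02  8.53430793e-02 -2.70178567e+01] [-3.74073394  3.56480349  4.26809632] [ 1.37271323  1.51971184 -0.30908423] 0.013731559292520259 15.139341205358505
```

Request:
send_rows --moves '[{"slide":[0,0,0],"turn":-0.01,"gripper":0},{"slide":[0,0,0],"turn":-0.015,"gripper":0},{"slide":[0,0,0],"turn":-0.015,"gripper":0},{"slide":[0,0,0],"turn":-0.015,"gripper":0},{"slide":[0,0,0],"turn":-0.015,"gripper":0}]'

```text
time_s: 20.12
tcp_pos: [0.6269, -0.1852, 0.0356]
eef_rot: [180.0, 0.1, -25.7]
contact_force: [-3.5, 4.5, 4.5]
gripper_width: 0.0143
gripper_force: 15.3
```

```bash
python3 - <<'E'
from h import *
s=get_state(); print(s['time_s'],s['eef_rot'],s['contact_force'],s['moment'],s['gripper_width'],s['gripper_force'])
E
```

```text
20.1167 [ 1.79998883e+02  7.54307620e-02 -2.56735906e+01] [-3.50163051  4.46252666  4.50850363] [ 1.39662654  1.5285275  -0.41695705] 0.014274796263062118 15.34435898065567
```

The moment builds to 0.4 N m, so the knob is on the zero stop. Release and lift.

Request:
send_rows --moves '[{"slide":[0,0,0],"turn":0,"gripper":0.6},{"slide":[0,0,0],"turn":0,"gripper":0.6},{"slide":[0,0,0],"turn":0,"gripper":0.6},{"slide":[0,0,0],"turn":0,"gripper":0.6},{"slide":[0,0,0],"turn":0,"gripper":0.6}]'

```text
time_s: 20.53
tcp_pos: [0.6278, -0.1857, 0.0355]
eef_rot: [180.0, -0.0, -25.6]
contact_force: [-0.0, -0.3, 0.0]
gripper_width: 0.0418
gripper_force: 0.0
```

Request:
send_rows --moves '[{"slide":[0,0,-0.05],"turn":0,"gripper":0.6},{"slide":[0,0,-0.2],"turn":0,"gripper":0.6},{"slide":[0,0,-0.4],"turn":0,"gripper":0.6},{"slide":[0,0,-0.65],"turn":0,"gripper":0.6},{"slide":[0,0,-0.9],"turn":0,"gripper":0.6}]'

```text
time_s: 20.95
tcp_pos: [0.6271, -0.1856, 0.1721]
eef_rot: [180.0, 0.1, -25.6]
contact_force: [1.8, -0.1, 0.1]
gripper_width: 0.0528
gripper_force: 0.0
```

```bash
python3 - <<'E'
from h import *
s=get_state(); print(s['time_s'],s['tcp_pos'],s['eef_rot'],s['gripper_width'])
a=cap('wrist')['img'][100:300,150:420]; c=cap('scene'); u,v=proj(c,[.64,.18,.04])[0].astype(int); b=c['img'][v-50:v+50,u-65:u+65]
r=lambda x:cv2.resize(x,(395,300),interpolation=cv2.INTER_CUBIC)
cv2.imwrite('pics/f.png',np.vstack([np.hstack([r(a),r(b)]),np.hstack([r(c['img']),r(cap('top')['img'])])])[:,:,::-1])
E
```

```text
20.95 [ 0.62706497 -0.18560019  0.17212893] [ 1.79960822e+02  6.13749939e-02 -2.56472721e+01] 0.05277313590224361
```

View pics/f.png

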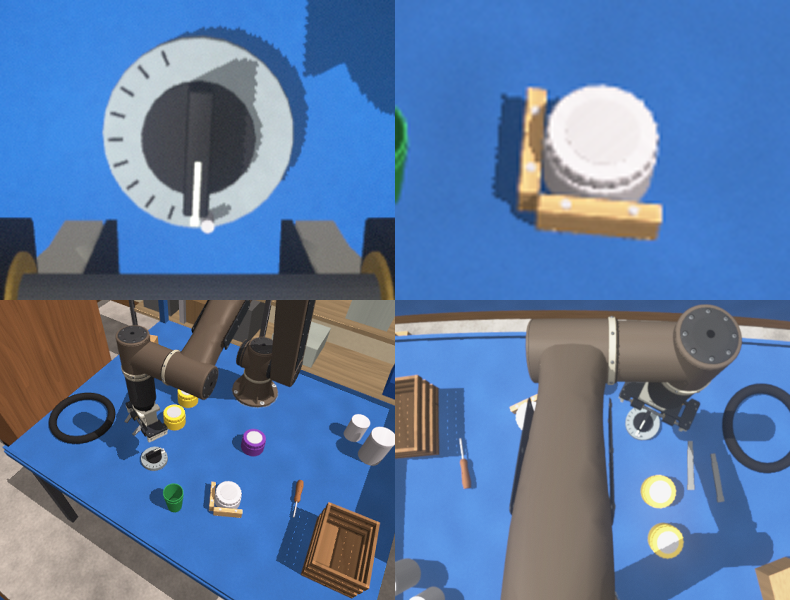

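The pointer sits at zero beside the pin (207,226 in the wrist inset), and the pot is in the corner. One check follows: has the pot moved since it was pressed?

```bash
python3 - <<'E'
from fit import *
c=cap('scene'); u,v=proj(c,[.64,.18,.04])[0].astype(int); b=c['img'][v-50:v+50,u-65:u+65]
e=cv2.resize(cv2.imread('pics/e.png')[:,:,::-1],(130,100),interpolation=cv2.INTER_AREA)
g=lambda x:cv2.cvtColor(np.ascontiguousarray(x),cv2.COLOR_RGB2GRAY).astype(np.float32)
A,B=g(e),g(b); 
for nm,(y0,y1,x0,x1) in dict(pot=(45,66,50,76),batten=(66,80,40,90)).items():
    W=np.eye(2,3,dtype=np.float32)
    cc,W=cv2.findTransformECC(A[y0:y1,x0:x1].copy(),B[y0:y1,x0:x1].copy(),W,cv2.MOTION_TRANSLATION); print(nm,cc,W[:,2])
h=cv2.cvtColor(c['img'],cv2.COLOR_RGB2HSV).astype(int)
m=mask(c,lambda h:(h[...,1]<45)&(h[...,2]>90),proj(c,[.632,.181,.05])[0],30); l,lab=cv2.connectedComponents(m.astype(np.uint8)); uv=proj(c,[.632,.181,.07])[0].astype(int)
m=(lab==lab[uv[1],uv[0]]).astype(np.float32)
# battens hide part of the pot: ignore pixels inside their silhouettes
k=(sil(c,corner([.632,.181,-.322]))<.01); 
f=lambda p:(np.abs(sil(c,pot(p))-m)*k).sum()
r=minimize(f,[.63,.182],method='Nelder-Mead',options=dict(initial_simplex=[[.63,.182],[.636,.182],[.63,.188]])); print(r.x,r.fun/m.sum())
E
```

```text
pot 0.9629019128750926 [ 0.03763366 -0.09545037]
batten 0.9999292479840322 [ 0.0006805  -0.02394004]
[0.63429822 0.1809812 ] 0.023218698517298186
```

```bash
python3 -c "
from h import *
print(order.close_job())"
```

```text
the job is handed in; nothing more can be done
None
```

I pressed the aluminium pot home against both battens at about 19 N, then turned the dial back to its zero stop, and handed the job in after about 21 s on the robot's clock. In the last pictures the pot was still snug in the corner (about 0.2 mm of shift since pressing), and the levers, awl and cups looked undisturbed.

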